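Sweep the off-cuts into the scrap tray

ROBOT

A 7-joint arm with a two-finger parallel gripper is mounted at the origin on a cart in front of the work surface, level with it; the furniture and walls round the work are solid. World frame = base frame: x ahead of the robot, y to its left, z up, the work surface at z = 0. Lengths are in m, angles in rad, forces in N, time in s.
With the tool pointing down it reaches from about 0.425 to 0.925 m from the base axis. Payload 6.8 kg.
Tool frame: the origin (TCP) lies at the very end of the fingers, on their centre line; the grasp point (between the pads) lies 19 mm behind it; z points along the fingers, y is the line along which they close (so a half turn about z gives the same grasp; the last joint's range is limited). The gripper opens to 85 mm and grips with 20 to 120 N. Pads are 22 mm wide; open, the fingers measure 114 mm over their backs; the gripper's body (76 mm by 85 mm) begins 54 mm behind the grasp point. The pads swing forward as they close: fully open they stand 13 mm farther back than shut.
Start: joints at [-1.458, 0.477, 0.022, 1.555, -0.011, 1.109, -0.083], TCP at [0.148, 0.659, 0.231] pointing down, gripper open.
Joint ranges: [-2.96, 2.96], [-0.34, 2.1], [-1.41, 1.46], [0.24, 2.44], [-1.37, 4.51], [0.17, 1.92], [-2.96, 2.96]. Speed limits (rad/s): [2.39, 2.39, 3.14, 3.14, 3.14, 3.14, 3.14].

INTERFACE

Orientations are given as a unit quaternion [w, x, y, z].
In Python, from station import bot gives the robot as it stands.
- The arm moves only by the tool apply_moves, never from a script. Its argument "deltas" is a list of rows, each a list of 3 entries, a list of its own where there are three numbers: the closure, from 0 (fully open) to 1 (shut), then the shift along the tool's x, y, z in units of 0.2 m (1.0 is 0.2 m), then the turn about the tool's z in units of 2 pi rad (1.0 is 2 pi rad). A call has 1 to 12 rows; each row is the pose to reach, as a shift and turn from the pose commanded when the call began, along the tool's axes at that moment, turning the shorter way round; what a row does not reach only later rows make up. A row lasts 1/10 s, in which the tool goes at most 50 mm and 8.59 degrees, less where a joint would pass 70% of its speed; a pose out of reach is approached as far as the arm can. A call with a number of a shift or a turn outside -1 to 1 is refused whole. A call with a gripper value outside its range is refused whole. The fingers move at their own pace and stop on an object; "squeeze" is the grip in N (left out, the last holds). Time passes only in rows, so rows that repeat a pose let the fingers close. It gives the time, the measured TCP pose, the force, the opening and the grip force at its end, in the units of the state.
- bot.get_obs(): the state, without advancing time (a new reading comes with each control period).
- bot.read_camera(name): name is "scene" or "top"; returns a dict with "color" (480x640x3 uint8, red, green, blue), "intrinsics" (3x3 intrinsics, pixels), "pose" (4x4, takes a point from camera to world coordinates). Camera axes: x right, y down, z forward; pixel columns grow to the right and rows downward; lengths in m; the calibration is good to about 2 mm. A picture is of the moment at which its call begins. There is no depth.
- bot.hand_in(): hands the job in; it is judged then, once.
Trained networks look in a picture, given as the dict that the camera call returned (one of the last four; its "shot" number tells which), for a name from the list of things; names that differ only in an ending like _2 or _b are one class to them, and where a whole thing is asked for, a point or a joint stands for the part that bears it (a point fixed in the world has none). Each returns a list of dicts, best first, with "confidence" (0 to 1); they miss things now and then, are a little off and sometimes report something else, mostly with a low value. They report only what shows in the picture. A call takes as long as a camera call.
- bot.look_for(picture, target): "point" ([x, y, z] in m, in world coordinates, good to about 4 mm: the middle of the surface that is visible of it).
The state is a dict: "t": time; "q": joint angles; "joint_vel": joint speeds; "joint_torque": joint torques, N m; "eef_pos": TCP position; "tool_rot": TCP orientation; "contact_force": force on the tool from outside, world axes, zero at the start; "torque": the same for the moment, N m; "gripper_width": opening from 0.0 (shut) to 1.0 (fully open); "grasp_force": force on a finger pad.
Only numpy, scipy, OpenCV 4.12 (cv2) and the standard library are available. Lean on these libraries where they do the work, as an engineer would, in place of code of your own. Each camera call takes 0.05 s, during which the arm holds its last target. There are 200 camera calls.

TASK

Clear the scrap off the bench: with your closed fingers, sweep the three small block off-cuts (one pale wooden, two off-white) along the bench, up the ramp and into the blue scrap tray, until each lies wholly inside the tray, past the ramp. Only push them, do not pick them up, and leave the spool, cup, glue bottle, tape, pliers and cork sanding block where they stand.

Things in the scene. Friction and masses are not known exactly. Their poses are not given: they have to be found in the camera images.
- scrap_tray: shallow blue sheet-steel scrap tray fixed to the bench, right of the scraps. Origin: centre of its underside, at bench height; z up; +y points from the back wall out through its open mouth. Inside 180 mm wide (x -90 to +90); flat floor 2.5 mm above the bench from y = +70 mm (ramp) to the back wall at y = -95 mm. Side walls run over the same length; walls 3 mm thick, 35 mm high; low bow handle behind
- tray_mouth (a point): middle of the tray's open mouth, where its bright steel ramp starts flush with the bench (tray y = +100 mm); the ramp is as wide as the tray and rises evenly 2.5 mm over 30 mm to the flat floor at y = +70 mm. No front wall or step. Axes as the tray's; the mouth faces the scraps within about 15 degrees
- scrap_wood: scrap: pale wooden block off-cut, 62 mm long, 30 mm wide, 23 mm high, 21 to 42 g. Origin at the centre of its underside, z up; its long axis is turned 35 degrees counter-clockwise (seen from above) from its own y axis
- scrap_white_a: scrap: a light off-white block off-cut, 52 mm long, 23 mm wide, 16 mm high, 14 to 28 g. Origin at the centre of its underside, z up; its long axis is turned 22 degrees clockwise (seen from above) from its own y axis
- scrap_white_b: scrap, like scrap_white_a: a light off-white block off-cut, 52 mm long, 23 mm wide, 16 mm high, 14 to 28 g. Origin at the centre of its underside, z up; its long axis is turned 22 degrees clockwise (seen from above) from its own y axis
- thread_spool: bystander: brown thread spool standing upright, 42 mm wide, 45 mm high; origin at the centre of its underside
- yellow_cup: bystander: small yellow cup, 51 mm wide, 41 mm high; origin at the centre of its underside
- glue_bottle: bystander: white glue bottle with a red cap, standing, 57 mm wide, 146 mm high; origin at the centre of its underside
- masking_tape: bystander: roll of cream masking tape lying flat, 91 mm across, 25 mm high; origin at the centre of its underside
- pliers: bystander: black pliers lying flat, 99 x 160 x 12 mm; origin at the centre of the underside
- sanding_block: bystander: brown cork sanding block, 50 x 90 x 25 mm, a tool and not scrap; origin at the centre of its underside

How it is judged:
By the outcome, as a careful person would: the job done as asked, in the order asked, and still so for the second after the job is handed in, with the robot touching nothing.
It also fails if it takes over 64 s, if anything falls off the work surface, if the arm or the gripper's body presses on something with over 40 N, if the wrist force passes 120 N, or if a joint passes its speed limit or range.

## Working session

There is one attempt and no reset: what is moved stays moved. The work goes in short steps, Python scripts to look and compute and a tool call to move; the robot and the scene stay as the last step left them, time stands still between calls to the robot, and variables do not carry over. Pictures are saved under pics/ and viewed, at most 10 in all, crops included, and the job is handed in when it is done.

Besides the shell and the picture viewer there is one more tool, called after "Call:" as name(argument=value, ...), one argument or row to a line, values as JSON. apply_moves: Moves the arm, as the interface text tells. Its arguments: {"type":"object","properties":{"deltas":{"type":"array","items":{"type":"array"}},"squeeze":{"type":"number"}},"required":["deltas"]}

```bash
mkdir -p pics; cat > h.py <<'E'
import numpy as np, cv2
from station import bot
def save(p,n): cv2.imwrite('pics/'+n,cv2.cvtColor(p['color'],cv2.COLOR_RGB2BGR))
def ray(p,u,v,z=0):
    T=np.array(p['pose']);K=np.array(p['intrinsics'])
    d=T[:3,:3]@np.linalg.inv(K)@[u,v,1];o=T[:3,3]
    return o+d*(z-o[2])/d[2]
def proj(p,X):
    T=np.array(p['pose']);K=np.array(p['intrinsics'])
    c=K@(T[:3,:3].T@(np.array(X)-T[:3,3]));return c[:2]/c[2]
E
python3 - <<'E'
from h import *
o=bot.get_obs();print(o['eef_pos'],o['tool_rot'],o['gripper_width'],o['t'])
for c in ['top','scene']:
    p=bot.read_camera(c);save(p,c+'0.png');print(c,np.round(p['pose'],3).tolist())
    for n in ['scrap_tray','tray_mouth','scrap_wood','scrap_white_a','thread_spool','yellow_cup','glue_bottle','masking_tape','pliers','sanding_block']:
        for d in bot.look_for(p,n)[:3]:
            print(n,np.round(d['point'],3),round(d['confidence'],2),np.round(proj(p,d['point'])))
E
```

```text
[0.14770562 0.65803758 0.2303564 ] [-2.96884595e-05  1.10164384e-01  9.93912972e-01 -9.00458791e-04] 0.9983911985866334 0.0
top [[0.01, -0.991, 0.136, 0.446], [-1.0, -0.01, 0.006, 0.125], [-0.005, -0.136, -0.991, 1.294], [0.0, 0.0, 0.0, 1.0]]
scrap_tray [ 0.607 -0.228  0.001] 0.76 [455. 236.]
scrap_tray [0.509 0.11  0.017] 0.71 [326. 272.]
tray_mouth [ 0.604 -0.23   0.004] 0.74 [456. 237.]
tray_mouth [0.575 0.4   0.009] 0.27 [214. 246.]
scrap_wood [0.589 0.005 0.022] 0.69 [367. 241.]
scrap_white_a [0.454 0.065 0.017] 0.73 [343. 294.]
scrap_white_a [0.509 0.109 0.018] 0.47 [326. 272.]
thread_spool [0.701 0.05  0.05 ] 0.75 [350. 196.]
yellow_cup [0.407 0.187 0.004] 0.85 [295. 312.]
glue_bottle [ 0.789 -0.031  0.095] 0.85 [384. 158.]
glue_bottle [0.462 0.352 0.028] 0.36 [230. 289.]
masking_tape [0.463 0.347 0.023] 0.96 [232. 289.]
pliers [0.576 0.4   0.011] 0.87 [214. 245.]
sanding_block [0.472 0.502 0.025] 0.81 [171. 285.]
scene [[-0.734, -0.585, 0.345, 0.247], [-0.679, 0.624, -0.388, 0.523], [0.011, -0.519, -0.855, 0.9], [0.0, 0.0, 0.0, 1.0]]
scrap_tray [ 0.604 -0.231 -0.002] 0.97 [411. 154.]
tray_mouth [ 0.609 -0.231  0.001] 0.64 [410. 153.]
scrap_wood [0.584 0.012 0.022] 0.85 [355. 212.]
scrap_wood [0.452 0.066 0.016] 0.39 [386. 265.]
scrap_white_a [0.45  0.063 0.016] 0.77 [388. 264.]
scrap_white_a [0.506 0.112 0.016] 0.68 [353. 263.]
thread_spool [0.696 0.057 0.047] 0.64 [305. 190.]
yellow_cup [0.406 0.18  0.02 ] 0.89 [369. 315.]
glue_bottle [ 0.782 -0.024  0.082] 0.62 [302. 140.]
masking_tape [0.455 0.356 0.025] 0.88 [289. 361.]
masking_tape [0.454 0.067 0.016] 0.34 [385. 264.]
pliers [0.573 0.408 0.008] 0.73 [227. 343.]
pliers [0.696 0.055 0.044] 0.38 [306. 190.]
sanding_block [0.47  0.508 0.024] 0.62 [222. 418.]
```

View pics/top0.png

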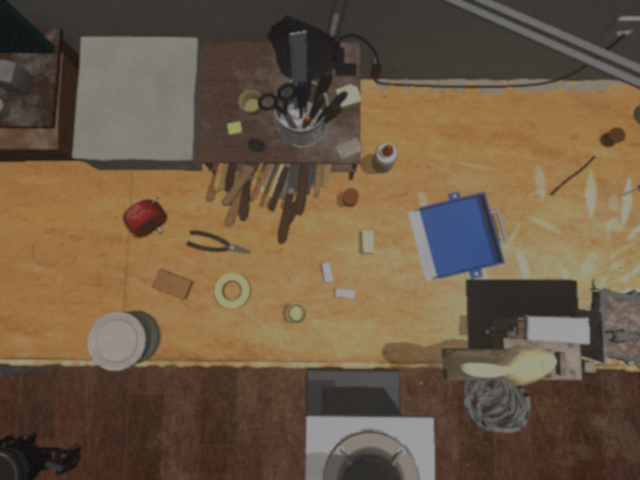

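View pics/scene0.png

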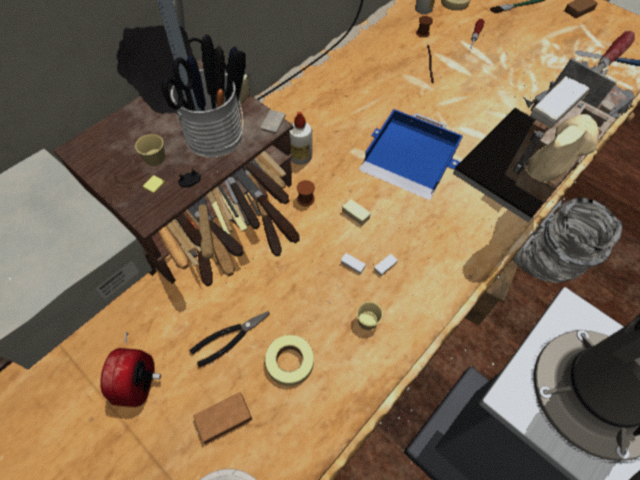

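The top view shows the tray at about (455,236) with its ramp facing left. The wood is at (367,241), and the whites are at (327,272) and (344,294). The arm is out of the way at lower left. Next I'll get the outlines.

```bash
cat >> h.py <<'E'
def rects(p,zs=0.016,lo=140,reg=None,name=None):
    """light blocks in top view: centre, long-axis dir, size at height zs"""
    im=p['color'];hsv=cv2.cvtColor(im,cv2.COLOR_RGB2HSV)
    return hsv
E
python3 - <<'E'
from h import *
p=bot.read_camera('top');im=p['color'].astype(int);hsv=cv2.cvtColor(p['color'],cv2.COLOR_RGB2HSV)
for u,v in [(367,241),(327,272),(344,294),(455,236),(420,245),(350,250),(310,280)]: print(u,v,im[v,u],hsv[v,u])
b=((im[...,2]>im[...,0]+25)&(im[...,2]>60)).astype(np.uint8);b[:, :390]=0;b[:,530:]=0
n,l,s,c=cv2.connectedComponentsWithStats(b);k=1+np.argmax(s[1:,4])
r=cv2.minAreaRect(np.argwhere(l==k)[:,::-1].astype(np.float32));print('tray',s[k],r)
for q in cv2.boxPoints(r): print(q,ray(p,*q,0.0).round(3))
w=((hsv[...,1]<110)&(hsv[...,2]>130)).astype(np.uint8)
n,l,s,c=cv2.connectedComponentsWithStats(w)
for k in range(1,n):
    if 30<s[k,4]<2500 and 300<c[k][0]<450 and 200<c[k][1]<310:
        r=cv2.minAreaRect(np.argwhere(l==k)[:,::-1].astype(np.float32))
        B=np.array([ray(p,*q,0.018) for q in cv2.boxPoints(r)]);print(s[k],ray(p,*c[k],0.018).round(3),B[:,:2].round(3).tolist())
crop=p['color'][190:310,310:520];save({'color':cv2.resize(crop,None,fx=3.8,fy=3.8,interpolation=cv2.INTER_CUBIC)},'crop.png')
E
```

```text
367 241 [157 154 136] [ 26  34 157]
327 272 [158 155 154] [  8   6 158]
344 294 [156 153 151] [ 12   8 156]
455 236 [ 58  83 131] [110 142 131]
420 245 [156 153 156] [150   5 156]
350 250 [156 137  97] [ 20  96 156]
310 280 [155 123  80] [ 17 123 155]
tray [ 420  193   84   86 4794] ((461.2046813964844, 236.0777130126953), (87.08760833740234, 68.66228485107422), 75.25643920898438)
[416.9223  202.70465] [ 0.695 -0.13   0.   ]
[483.32385 185.23056] [ 0.744 -0.307  0.   ]
[505.48706 269.45078] [ 0.522 -0.357  0.   ]
[439.0855  286.92487] [ 0.475 -0.184  0.   ]
[340 218  13   7  42] [0.642 0.056 0.018] [[0.639, 0.076], [0.653, 0.07], [0.642, 0.041], [0.628, 0.047]]
[379 227  15   4  33] [ 0.624 -0.049  0.018] [[0.627, -0.027], [0.627, -0.064], [0.619, -0.064], [0.619, -0.027]]
[321 261  14  24 235] [0.508 0.105 0.018] [[0.534, 0.127], [0.54, 0.098], [0.483, 0.087], [0.477, 0.116]]
[342 267  22  12 114] [0.51  0.045 0.018] [[0.498, 0.07], [0.525, 0.065], [0.517, 0.014], [0.49, 0.018]]
[334 287  24  13 245] [0.457 0.059 0.018] [[0.471, 0.088], [0.472, 0.03], [0.442, 0.03], [0.441, 0.088]]
[377 295   8   8  38] [ 0.445 -0.031  0.018] [[0.445, -0.018], [0.457, -0.026], [0.446, -0.044], [0.434, -0.037]]
[313 304  12   5  37] [0.424 0.127 0.018] [[0.428, 0.141], [0.428, 0.113], [0.418, 0.113], [0.418, 0.141]]
```

View pics/crop.png

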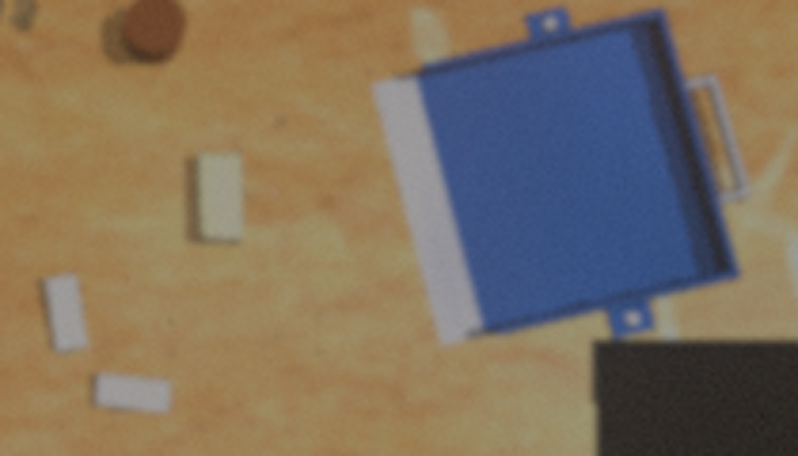

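The crop shows the ramp's front edge running from (373,83) to (442,345) and its inner edge from (417,77) to (483,333). The back wall's top corners are (664,12) and (737,272).

```bash
python3 - <<'E'
from h import *
p=bot.read_camera('top')
g=lambda x,y,z=0: ray(p,310+x/3.8,190+y/3.8,z)
A=g(373,83);B=g(442,345);C=g(417,77,.0025);D=g(483,333,.0025);E=g(664,12,.035);F=g(737,272,.035)
print(*[q[:2].round(3) for q in (A,B,C,D,E,F)])
m=(A+B)/2;e=(E+F)/2;i=(C+D)/2
d=(e-m)[:2];d/=np.linalg.norm(d);t=(A-B)[:2];print('width',np.linalg.norm(t));t/=np.linalg.norm(t)
print('mouth',m[:2],'dir',d,np.degrees(np.arctan2(d[0],-d[1])),np.degrees(np.arctan2(-t[1]*-1,t[0])),'inner',i[:2])
for n,q in dict(wood=g(220,197,.023),b=g(66,313,.016),a=g(133,392,.016)).items(): print(n,q[:2].round(3), 'along',((q-m)[:2]@d).round(3),'lat',((q-m)[:2]@[-d[1],d[0]]).round(3))
E
```

```text
[ 0.671 -0.107] [ 0.49  -0.151] [ 0.675 -0.137] [ 0.498 -0.178] [ 0.715 -0.298] [ 0.539 -0.34 ]
width 0.18577010953851575
mouth [ 0.5803512  -0.12880331] dir [ 0.23903143 -0.97101183] 13.829381849820713 13.8019294124764 inner [ 0.58654808 -0.15756417]
wood [0.587 0.002] along -0.125 lat 0.038
b [0.508 0.105] along -0.245 lat -0.014
a [0.456 0.06 ] along -0.213 lat -0.076
```

Call:
apply_moves(
  deltas=[
    [1,[-0.18,-0.16,0],0],
    [1,[-0.36,-0.33,0],0],
    [1,[-0.55,-0.5,0],0],
    [1,[-0.75,-0.68,0],0],
    [1,[-0.9,-0.82,0],0],
    [1,[-1,-0.9,0],0],
  ],
)

```text
t: 1.8
eef_pos: [0.3061, 0.4354, 0.2315]
tool_rot: [0.0, 0.112, 0.994, -0.0]
contact_force: [0.5, -0.1, 0.4]
gripper_width: 0.003
grasp_force: 0.0
```

Call:
apply_moves(
  deltas=[
    [1,[-0.18,-0.16,0],0],
    [1,[-0.36,-0.33,0],0],
    [1,[-0.55,-0.5,0],0],
    [1,[-0.75,-0.68,0],0],
    [1,[-0.9,-0.82,0],0],
    [1,[-1,-0.9,0],0],
    [1,[-1,-0.9,0],0],
  ],
)

```text
t: 2.5
eef_pos: [0.4618, 0.2156, 0.2317]
tool_rot: [0.001, 0.114, 0.993, -0.0]
contact_force: [-0.5, 0.9, -0.2]
gripper_width: -0.003
grasp_force: 0.0
```

```bash
cat >> h.py <<'E'
M=np.array([0.5804,-0.1288]);d=np.array([.239,-.971]);L=np.array([.971,.239])
def tl(X): X=np.array(X)[:2]-M; return (X@d).round(4),(X@L).round(4)
def st():
    from scipy.spatial.transform import Rotation as R
    o=bot.get_obs();w,x,y,z=o['tool_rot'];T=R.from_quat([x,y,z,w]).as_matrix()
    print('t',o['t'],'tcp',np.round(o['eef_pos'],4),'s,l',tl(o['eef_pos']),'xaxis',T[:,0].round(3),'z',T[:,2].round(3),'F',np.round(o['contact_force'],1),'q',np.round(o['q'],2),'w',round(o['gripper_width'],2));return o,T
E
python3 -c "
from h import *
o,T=st();t=M-.185*d+.038*L;print(T.T@(np.r_[t,.1]-o['eef_pos'])/.2)"
```

```text
t 2.5 tcp [0.4618 0.2156 0.2317] s,l (np.float64(-0.3628), np.float64(-0.0329)) xaxis [-0.974  0.226 -0.002] z [ 0.002 -0.001 -1.   ] F [-0.5  0.9 -0.2] q [-0.79  0.2   0.26  1.96 -0.06  0.99  0.85] w -0.0
[-0.71713396 -0.63218847  0.66007663]
```

Call:
apply_moves(
  deltas=[
    [1,[-0.18,-0.16,0.1],0.022],
    [1,[-0.36,-0.32,0.2],0.044],
    [1,[-0.54,-0.47,0.35],0.066],
    [1,[-0.72,-0.63,0.5],0.088],
    [1,[-0.72,-0.63,0.65],0.11],
    [1,[-0.72,-0.63,0.8],0.132],
    [1,[-0.72,-0.63,0.96],0.154],
    [1,[-0.72,-0.63,0.96],0.175],
    [1,[-0.72,-0.63,0.96],0.175],
    [1,[-0.72,-0.63,0.96],0.175],
  ],
)

```text
t: 3.5
eef_pos: [0.5726, 0.0663, 0.0396]
tool_rot: [0.0, 0.611, 0.791, 0.0]
contact_force: [0.6, 0.4, 0.6]
gripper_width: 0.0
grasp_force: 0.0
```

```bash
python3 -c "
from h import *
st()"
```

```text
t 3.5 tcp [0.5726 0.0663 0.0396] s,l (np.float64(-0.1913), np.float64(0.039)) xaxis [-0.252  0.968  0.   ] z [ 0.001  0.    -1.   ] F [0.6 0.4 0.6] q [-0.57  0.61  0.47  1.96 -0.43  0.67  0.42] w 0.0
```

Call:
apply_moves(
  deltas=[
    [1,[0,0,0.1],0],
    [1,[0,0,0.165],0],
    [1,[-0.08,0,0.165],0],
    [1,[-0.16,0,0.165],0],
    [1,[-0.21,0,0.165],0],
    [1,[-0.26,0,0.165],0],
    [1,[-0.31,0,0.165],0],
    [1,[-0.36,0,0.165],0],
    [1,[-0.41,0,0.165],0],
    [1,[-0.46,0,0.165],0],
    [1,[-0.51,0,0.165],0],
    [1,[-0.56,0,0.165],0],
  ],
)

```text
t: 4.7
eef_pos: [0.6001, -0.044, 0.0063]
tool_rot: [-0.0, 0.613, 0.79, -0.0]
contact_force: [-0.1, 0.3, -0.1]
gripper_width: 0.0
grasp_force: 0.2
```

```bash
python3 - <<'E'
from h import *
st()
p=bot.read_camera('top');c=p['color'][190:310,310:520];save({'color':cv2.resize(c,None,fx=3.8,fy=3.8,interpolation=cv2.INTER_CUBIC)},'c1.png')
p=bot.read_camera('scene');print([(tl(x['point']),x['confidence']) for x in bot.look_for(p,'scrap_wood')])
E
```

```text
t 4.7 tcp [ 0.6001 -0.044   0.0063] s,l (np.float64(-0.0776), np.float64(0.0394)) xaxis [-0.248  0.969  0.   ] z [-0.  0. -1.] F [-0.1  0.3 -0.1] q [-0.34  0.69  0.42  1.9  -0.45  0.64  0.61] w 0.0
[((np.float64(-0.0673), np.float64(0.0278)), 0.57)]
```

View pics/c1.png

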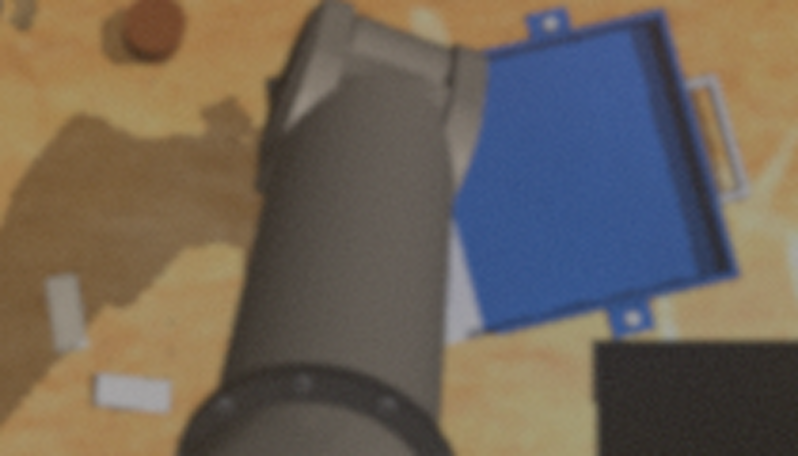

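Call:
apply_moves(
  deltas=[
    [1,[-0.05,0,-0.005],0],
    [1,[-0.1,0,-0.01],0],
    [1,[-0.15,0,-0.01],0],
    [1,[-0.2,0,-0.01],0],
    [1,[-0.25,0,-0.01],0],
    [1,[-0.3,0,-0.01],0],
    [1,[-0.35,0,-0.01],0],
    [1,[-0.4,0,-0.01],0],
    [1,[-0.45,0,-0.01],0],
    [1,[-0.5,0,-0.01],0],
    [1,[-0.55,0,-0.01],0],
    [1,[-0.6,0,-0.01],0],
  ],
)

```text
t: 6.05
eef_pos: [0.6298, -0.1603, 0.0082]
tool_rot: [-0.0, 0.613, 0.79, -0.0]
contact_force: [-0.8, 0.1, 0.8]
gripper_width: 0.0
grasp_force: 0.2
```

```bash
python3 - <<'E'
from h import *
st()
p=bot.read_camera('scene');print([(tl(x['point']),x['confidence']) for x in bot.look_for(p,'scrap_wood')])
save({'color':cv2.resize(p['color'][70:330,200:520],None,fx=2.4,fy=2.2)},'s1.png')
E
```

```text
t 6.05 tcp [ 0.6298 -0.1603  0.0082] s,l (np.float64(0.0424), np.float64(0.0405)) xaxis [-0.248  0.969  0.   ] z [-0.  0. -1.] F [-0.8  0.1  0.8] q [-0.14  0.74  0.42  1.78 -0.44  0.71  0.77] w 0.0
[((np.float64(-0.6438), np.float64(0.0485)), 0.57)]
```

View pics/s1.png

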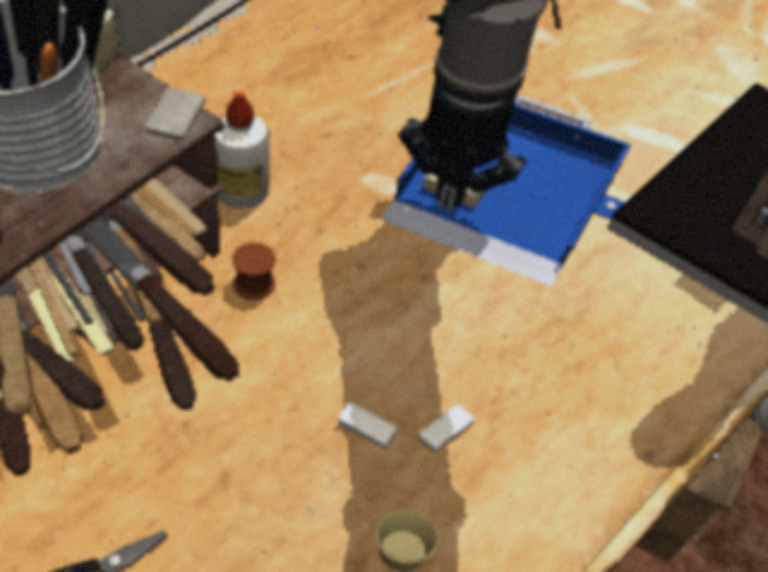

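Call:
apply_moves(
  deltas=[
    [1,[-0.05,0,0],0],
    [1,[-0.1,0,0],0],
    [1,[-0.15,0,0],0],
    [1,[-0.2,0,0],0],
    [1,[-0.25,0,0],0],
    [1,[-0.3,0,0],0],
    [1,[-0.3,0,0],0],
    [1,[-0.2,0,0],0],
    [1,[-0.1,0,-0.15],0],
    [1,[0.1,0,-0.35],0],
    [1,[0.3,0,-0.5],0],
    [1,[0.5,0,-0.5],0],
  ],
)

```text
t: 7.35
eef_pos: [0.607, -0.0626, 0.1123]
tool_rot: [0.003, 0.614, 0.789, 0.002]
contact_force: [2.0, 0.0, 1.1]
gripper_width: 0.0
grasp_force: 0.0
```

Call:
apply_moves(
  deltas=[
    [1,[0.2,-0.05,0],0],
    [1,[0.4,-0.1,0],0],
    [1,[0.6,-0.15,0],0],
    [1,[0.8,-0.2,0],0],
    [1,[1,-0.27,0],0],
    [1,[1,-0.27,0],0],
  ],
)

```text
t: 7.95
eef_pos: [0.4994, 0.124, 0.1078]
tool_rot: [-0.002, 0.61, 0.793, -0.0]
contact_force: [0.4, -0.4, -0.1]
gripper_width: 0.003
grasp_force: 0.0
```

```bash
python3 - <<'E'
from h import *
st()
p=bot.read_camera('scene')
for n in ['scrap_wood','scrap_white_a']: print([(tl(x['point']),x['confidence']) for x in bot.look_for(p,n)])
p=bot.read_camera('top')
for n in ['scrap_wood','scrap_white_a']: print([(tl(x['point']),x['confidence']) for x in bot.look_for(p,n)])
E
```

```text
t 7.95 tcp [0.4994 0.124  0.1078] s,l (np.float64(-0.2648), np.float64(-0.0182)) xaxis [-0.257  0.966  0.003] z [-0.003  0.003 -1.   ] F [ 0.4 -0.4 -0.1] q [-0.77  0.42  0.51  2.07 -0.31  0.73  0.2 ] w 0.0
[]
[((np.float64(-0.2504), np.float64(-0.0164)), 0.54), ((np.float64(-0.2204), np.float64(-0.0767)), 0.48)]
[((np.float64(0.1272), np.float64(0.0448)), 0.8), ((np.float64(-0.6396), np.float64(0.047)), 0.28)]
[]
```

Call:
apply_moves(
  deltas=[
    [1,[0.1,0,0],0],
    [1,[0.2,0,0.1],0],
    [1,[0.2,0,0.25],0],
    [1,[0.2,0,0.4],0],
    [1,[0.2,0,0.5],0],
    [1,[0.2,0,0.5],0],
    [1,[0.15,0,0.5],0],
    [1,[0.1,0,0.5],0],
    [1,[0.05,0,0.5],0],
    [1,[0,0,0.5],0],
    [1,[-0.05,0,0.5],0],
    [1,[-0.1,0,0.5],0],
  ],
)

```text
t: 9.45
eef_pos: [0.5083, 0.0975, 0.0086]
tool_rot: [0.0, 0.613, 0.79, 0.0]
contact_force: [-0.3, 0.6, 1.2]
gripper_width: 0.0
grasp_force: 0.2
```

```bash
python3 - <<'E'
from h import *
st()
for c in ['scene','top']:
  p=bot.read_camera(c);print([(tl(x['point']),x['confidence']) for x in bot.look_for(p,'scrap_white_b')])
p=bot.read_camera('scene');save({'color':cv2.resize(p['color'][100:360,240:500],None,fx=2.2,fy=2.2)},'s2.png')
E
```

```text
t 9.45 tcp [0.5083 0.0975 0.0086] s,l (np.float64(-0.237), np.float64(-0.0159)) xaxis [-0.248  0.969  0.   ] z [ 0.001  0.    -1.   ] F [-0.3  0.6  1.2] q [-0.61  0.59  0.38  2.1  -0.43  0.52  0.34] w 0.0
[((np.float64(-0.2165), np.float64(-0.0781)), 0.73)]
[((np.float64(-0.6388), np.float64(0.0481)), 0.26)]
```

View pics/s2.png

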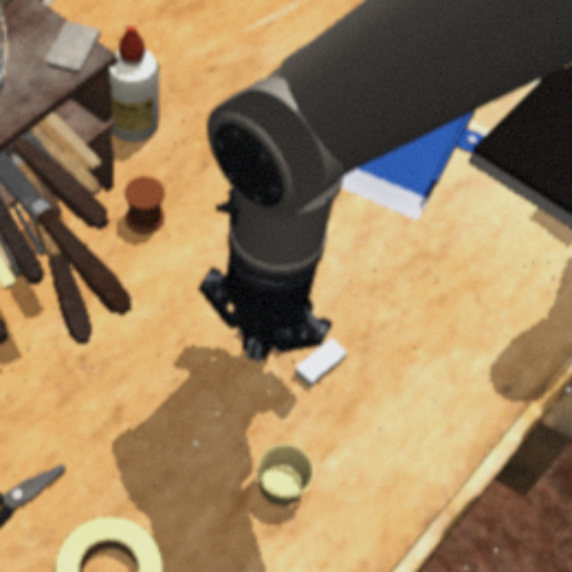

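Call:
apply_moves(
  deltas=[
    [1,[-0.05,0,0],0],
    [1,[-0.1,0,0],0],
    [1,[-0.155,0,0],0],
    [1,[-0.21,0,0],0],
    [1,[-0.265,0,0],0],
    [1,[-0.32,0,0],0],
    [1,[-0.375,0,0],0],
    [1,[-0.43,0,0],0],
    [1,[-0.485,0,0],0],
    [1,[-0.54,0,0],0],
    [1,[-0.595,0,0],0],
    [1,[-0.65,0,0],0],
  ],
)

```text
t: 10.9
eef_pos: [0.5404, -0.0284, 0.0083]
tool_rot: [0.0, 0.613, 0.79, 0.0]
contact_force: [-0.1, -0.7, -1.1]
gripper_width: 0.002
grasp_force: 0.1
```

Call:
apply_moves(
  deltas=[
    [1,[-0.05,0,0],0],
    [1,[-0.1,0,0],0],
    [1,[-0.155,0,0],0],
    [1,[-0.21,0,0],0],
    [1,[-0.265,0,0],0],
    [1,[-0.32,0,0],0],
    [1,[-0.375,0,0],0],
    [1,[-0.43,0,0],0],
    [1,[-0.485,0,0],0],
    [1,[-0.54,0,0],0],
    [1,[-0.595,0,0],0],
    [1,[-0.65,0,0],0],
  ],
)

```text
t: 12.1
eef_pos: [0.5726, -0.1544, 0.0083]
tool_rot: [-0.0, 0.613, 0.79, 0.0]
contact_force: [-0.7, 0.2, -0.2]
gripper_width: -0.001
grasp_force: 0.2
```

```bash
python3 - <<'E'
from h import *
st()
p=bot.read_camera('scene');save({'color':cv2.resize(p['color'][70:330,240:500],None,fx=2.2,fy=2.2)},'s3.png')
print([(tl(x['point']),x['confidence']) for x in bot.look_for(p,'scrap_white_b')])
E
```

```text
t 12.1 tcp [ 0.5726 -0.1544  0.0083] s,l (np.float64(0.023), np.float64(-0.0137)) xaxis [-0.248  0.969  0.   ] z [-0.  0. -1.] F [-0.7  0.2 -0.2] q [-0.11  0.67  0.36  1.92 -0.39  0.62  0.75] w -0.0
[((np.float64(-0.2191), np.float64(-0.081)), 0.71), ((np.float64(0.0356), np.float64(-0.0283)), 0.44)]
```

View pics/s3.png

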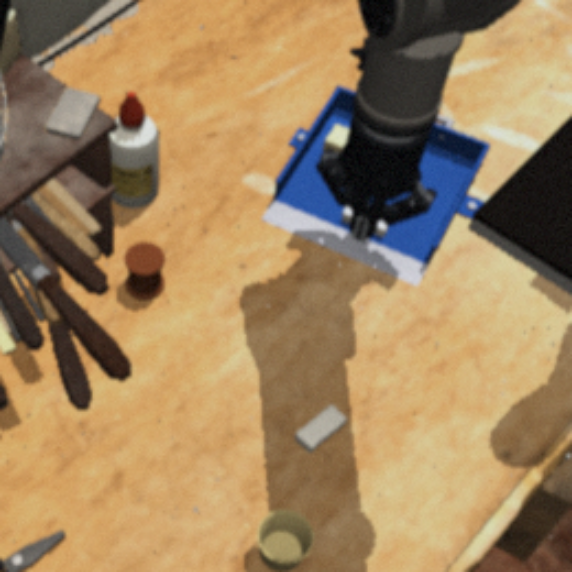

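Call:
apply_moves(
  deltas=[
    [1,[-0.05,0,0],0],
    [1,[-0.1,0,0],0],
    [1,[-0.15,0,0],0],
    [1,[-0.2,0,0],0],
    [1,[-0.25,0,0],0],
    [1,[-0.3,0,0],0],
    [1,[-0.3,0,0],0],
    [1,[-0.2,0,0],0],
    [1,[-0.1,0,-0.15],0],
    [1,[0.1,0,-0.35],0],
    [1,[0.3,0,-0.5],0],
    [1,[0.5,0,-0.5],0],
  ],
)

```text
t: 13.4
eef_pos: [0.5497, -0.0562, 0.1118]
tool_rot: [0.003, 0.614, 0.789, 0.002]
contact_force: [1.3, 0.5, -1.1]
gripper_width: 0.0
grasp_force: 0.0
```

Call:
apply_moves(
  deltas=[
    [1,[0.2,-0.1,0],0],
    [1,[0.4,-0.2,0],0],
    [1,[0.6,-0.3,0],0],
    [1,[0.8,-0.4,0],0],
    [1,[0.9,-0.44,0],-0.02],
    [1,[0.9,-0.44,0],-0.04],
    [1,[0.9,-0.44,0],-0.06],
    [1,[0.9,-0.44,0],-0.083],
    [1,[0.9,-0.44,0],-0.083],
  ],
)

```text
t: 14.3
eef_pos: [0.4176, 0.0962, 0.1084]
tool_rot: [-0.0, 0.388, 0.922, 0.0]
contact_force: [0.2, 0.1, 0.3]
gripper_width: -0.001
grasp_force: 0.0
```

```bash
python3 - <<'E'
from h import *
o,T=st()
for c in ['scene','top']:
  p=bot.read_camera(c)
  for n in ['scrap_wood','scrap_white_a']:print(c,n,[(tl(x['point']),x['confidence']) for x in bot.look_for(p,n)])
  if c=='scene': save({'color':cv2.resize(p['color'][70:330,240:500],None,fx=2.2,fy=2.2)},'s4.png')
t=M-.258*d-.101*L;print(T.T@(np.r_[t,.0075]-o['eef_pos'])/.2)
E
```

```text
t 14.3 tcp [0.4176 0.0962 0.1084] s,l (np.float64(-0.2574), np.float64(-0.1043)) xaxis [-0.699  0.715  0.   ] z [ 0.     0.001 -1.   ] F [0.2 0.1 0.3] q [-0.67  0.26  0.34  2.25 -0.15  0.65  0.55] w -0.0
scene scrap_wood [((np.float64(0.1235), np.float64(0.0584)), 0.54)]
scene scrap_white_a [((np.float64(-0.2237), np.float64(-0.0752)), 0.72)]
top scrap_wood [((np.float64(0.1297), np.float64(0.0476)), 0.68)]
top scrap_white_a [((np.float64(0.0956), np.float64(-0.0018)), 0.71), ((np.float64(0.1063), np.float64(-0.0079)), 0.65)]
[-0.00603508  0.01554928  0.50470961]
```

View pics/s4.png

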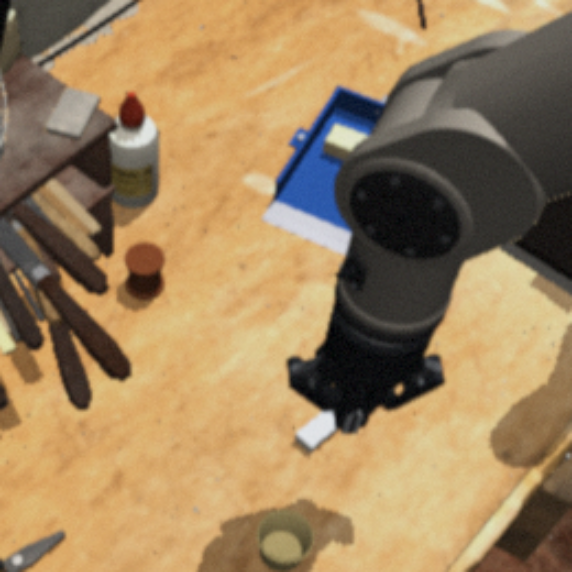

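Call:
apply_moves(
  deltas=[
    [1,[0,0.035,0.15],0],
    [1,[0,0.035,0.3],0],
    [1,[0,0.035,0.45],0],
    [1,[0,0.035,0.5],0],
    [1,[-0.04,0.035,0.5],0],
    [1,[-0.08,0.035,0.5],0],
    [1,[-0.12,0.035,0.5],0],
    [1,[-0.16,0.035,0.5],0],
    [1,[-0.2,0.035,0.5],0],
    [1,[-0.24,0.035,0.5],0],
    [1,[-0.28,0.035,0.5],0],
    [1,[-0.32,0.035,0.5],0],
  ],
)

```text
t: 15.8
eef_pos: [0.4679, 0.0545, 0.0084]
tool_rot: [0.0, 0.389, 0.921, 0.0]
contact_force: [-0.3, 0.2, 0.4]
gripper_width: -0.003
grasp_force: 0.1
```

```bash
python3 - <<'E'
from h import *
o,T=st()
p=bot.read_camera('scene')
print([(tl(x['point']),x['confidence']) for x in bot.look_for(p,'scrap_white_a')])
save({'color':cv2.resize(p['color'][150:330,280:500],None,fx=3,fy=3)},'s5.png')
E
```

```text
t 15.8 tcp [0.4679 0.0545 0.0084] s,l (np.float64(-0.2048), np.float64(-0.0654)) xaxis [-0.697  0.717 -0.   ] z [ 0.  0. -1.] F [-0.3  0.2  0.4] q [-0.44  0.52  0.23  2.2  -0.27  0.45  0.78] w -0.0
[((np.float64(0.1034), np.float64(0.078)), 0.28)]
```

View pics/s5.png

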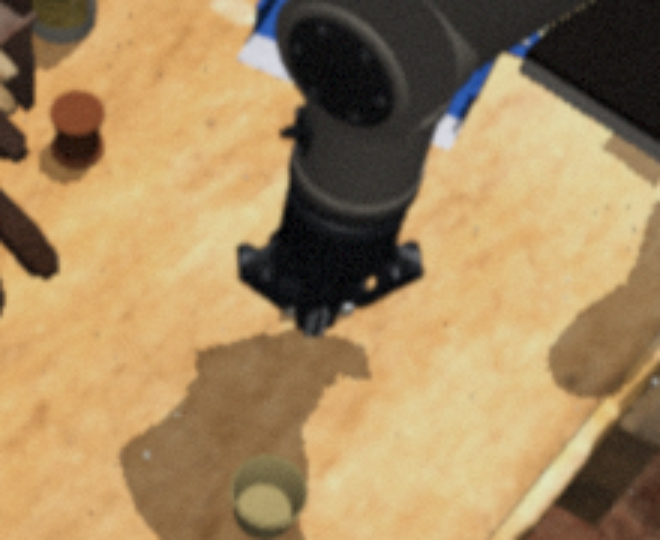

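Call:
apply_moves(
  deltas=[
    [1,[0.1,0,0],0],
    [1,[0.15,0,-0.25],0],
    [1,[0.2,0,-0.5],0],
    [1,[0.2,0.2,-0.7],0],
    [1,[0.2,0.4,-0.9],0],
    [1,[0.2,0.6,-0.9],0],
    [1,[0.2,0.8,-0.9],0],
    [1,[0.2,0.8,-0.9],0],
  ],
)

```text
t: 16.7
eef_pos: [0.5568, 0.201, 0.1886]
tool_rot: [0.001, 0.386, 0.922, 0.002]
contact_force: [-0.8, 0.6, -0.4]
gripper_width: 0.0
grasp_force: 0.0
```

```bash
python3 - <<'E'
from h import *
o,T=st()
for c in ['scene','top']:
  p=bot.read_camera(c);print(c,[(tl(x['point']),x['confidence']) for x in bot.look_for(p,'scrap_white_a')])
  hsv=cv2.cvtColor(p['color'],cv2.COLOR_RGB2HSV)
  w=((hsv[...,1]<45)&(hsv[...,2]>120)).astype(np.uint8)
  n,l,s,q=cv2.connectedComponentsWithStats(w)
  for k in range(1,n):
    X=ray(p,*q[k],.012);a,b=tl(X)
    if s[k,4]>25 and -.3<a<.2 and -.12<b<.1:
      P=np.array([tl(ray(p,*uv,.014)) for uv in np.argwhere(l==k)[:,::-1]],np.float32)*1000
      print(s[k],a,b,np.round(cv2.minAreaRect(P)[0]),np.round(cv2.minAreaRect(P)[1]),round(cv2.minAreaRect(P)[2]))
E
```

```text
t 16.7 tcp [0.5568 0.201  0.1886] s,l (np.float64(-0.3259), np.float64(0.0559)) xaxis [-0.702  0.713 -0.   ] z [ 0.003  0.002 -1.   ] F [-0.8  0.6 -0.4] q [-0.72  0.4   0.35  1.83 -0.16  0.94  0.48] w 0.0
scene [((np.float64(-0.1835), np.float64(-0.0619)), 0.62)]
[388 126  26  15 202] 0.145 0.0478 [143.  46.] [32. 62.] 4
[406 144  21  14 154] 0.1103 -0.0092 [109.  -9.] [24. 52.] 2
[452 155  10   7  30] 0.1363 -0.1062 [ 135. -106.] [12. 23.] 0
[360 161  75  39 797] 0.0013 -0.0056 [-0. -3.] [ 32. 183.] 0
[374 243  24  10 231] -0.1807 -0.0588 [-182.  -59.] [23. 51.] 29
top [((np.float64(-0.1821), np.float64(-0.0612)), 0.58), ((np.float64(0.1079), np.float64(-0.01)), 0.57)]
[457 204  17  24 236] 0.14 0.0469 [138.  46.] [29. 62.] 1
[409 210  28  71 820] 0.0108 -0.0009 [10. -0.] [183.  30.] 90
[296 225  14  23 171] -0.2853 0.0932 [-286.   90.] [26. 60.] 5
[454 229  14  21 160] 0.1116 -0.0085 [111.  -9.] [21. 51.] 3
[481 268   7  11  41] 0.1464 -0.1089 [ 145. -108.] [27. 13.] 88
[348 275  18  18 160] -0.1787 -0.0585 [-179.  -58.] [21. 49.] 28
```

```bash
python3 - <<'E'
from h import *
o,T=st()
t=M-.228*d-.065*L;print(T.T@(np.r_[t,.0085]-o['eef_pos'])/.2)
E
```

```text
t 16.9 tcp [0.5531 0.1941 0.1877] s,l (np.float64(-0.32), np.float64(0.0507)) xaxis [-0.697  0.717  0.   ] z [-0.002 -0.001 -1.   ] F [ 0.3  0.2 -0.2] q [-0.72  0.39  0.35  1.84 -0.16  0.95  0.48] w -0.0
[-0.10525322 -0.72999726  0.89731345]
```

Call:
apply_moves(
  deltas=[
    [1,[-0.02,-0.2,0],0.015],
    [1,[-0.05,-0.4,0],0.03],
    [1,[-0.08,-0.6,0],0.045],
    [1,[-0.105,-0.73,0.1],0.063],
    [1,[-0.105,-0.73,0.25],0.063],
    [1,[-0.105,-0.73,0.45],0.063],
    [1,[-0.105,-0.73,0.65],0.063],
    [1,[-0.105,-0.73,0.8],0.063],
    [1,[-0.105,-0.73,0.895],0.063],
    [1,[-0.105,-0.73,0.895],0.063],
  ],
)

```text
t: 17.9
eef_pos: [0.4615, 0.0769, 0.0075]
tool_rot: [-0.002, 0.563, 0.826, -0.002]
contact_force: [0.1, -0.0, -0.0]
gripper_width: -0.001
grasp_force: 0.0
```

Call:
apply_moves(
  deltas=[
    [1,[-0.04,0,0],0],
    [1,[-0.08,0,0],0],
    [1,[-0.12,0,0],0],
    [1,[-0.16,0,0],0],
    [1,[-0.2,0,0],0],
    [1,[-0.24,0,0],0],
    [1,[-0.28,0,0],0],
    [1,[-0.32,0,0],0],
    [1,[-0.36,0,0],0],
    [1,[-0.4,0,0],0],
    [1,[-0.44,0,0],0],
    [1,[-0.48,0,0],0],
  ],
)

```text
t: 19.1
eef_pos: [0.4997, -0.0116, 0.0093]
tool_rot: [-0.0, 0.562, 0.827, -0.0]
contact_force: [-0.2, 0.9, -0.0]
gripper_width: -0.004
grasp_force: 0.1
```

```bash
cat >> h.py <<'E'
def blobs():
 for c in ['scene','top']:
  p=bot.read_camera(c);print(c,[(tl(x['point']),x['confidence']) for x in bot.look_for(p,'scrap_white_a')])
  hsv=cv2.cvtColor(p['color'],cv2.COLOR_RGB2HSV)
  w=((hsv[...,1]<45)&(hsv[...,2]>120)).astype(np.uint8)
  n,l,s,q=cv2.connectedComponentsWithStats(w)
  for k in range(1,n):
    a,b=tl(ray(p,*q[k],.012))
    if s[k,4]>5 and -.3<a<.2 and -.12<b<.1:
      P=np.array([tl(ray(p,*uv,.014)) for uv in np.argwhere(l==k)[:,::-1]],np.float32)*1000
      r=cv2.minAreaRect(P);print(s[k],a,b,np.round(r[0]),np.round(r[1]),round(r[2]))
 return p
E
python3 -c "
from h import *
st();blobs()"
```

```text
t 19.1 tcp [ 0.4997 -0.0116  0.0093] s,l (np.float64(-0.1331), np.float64(-0.0504)) xaxis [-0.367  0.93   0.   ] z [-0.  0. -1.] F [-0.2  0.9 -0. ] q [-0.35  0.56  0.31  2.14 -0.34  0.49  0.6 ] w -0.0
scene []
[452 155  10   7  28] 0.136 -0.1066 [ 134. -106.] [23. 10.] 84
[359 161  27  20 264] 0.0011 0.0567 [-0. 54.] [31. 68.] 0
[453 162   3   3   7] 0.1181 -0.106 [ 117. -106.] [7. 5.] 20
[421 187  14  13 112] 0.0014 -0.082 [ -0. -82.] [32. 24.] 2
[399 225   9   7  33] -0.1159 -0.0712 [-117.  -71.] [18. 11.] 87
top [((np.float64(0.1052), np.float64(-0.0073)), 0.5)]
[422 205   5   2   7] 0.0417 0.0984 [41. 98.] [ 3. 10.] 77
[457 205  17  24 240] 0.1397 0.0464 [139.  46.] [28. 61.] 1
[408 210  29  71 810] 0.0109 -0.0002 [8. 0.] [183.  34.] 90
[454 229  14  21 163] 0.1115 -0.0083 [111.  -9.] [22. 51.] 3
[373 261   9  13  54] -0.1178 -0.0275 [-121.  -28.] [34. 13.] 38
[479 267   9  12  44] 0.1458 -0.109 [ 143. -105.] [28. 20.] 75
[415 271   6  15  49] -0.0209 -0.0778 [-20. -80.] [36. 12.] 89
[475 272   3   3   7] 0.1263 -0.1034 [ 126. -103.] [5. 5.] 77
```

Call:
apply_moves(
  deltas=[
    [1,[-0.04,0,0],0],
    [1,[-0.08,0,0],0],
    [1,[-0.12,0,0],0],
    [1,[-0.16,0,0],0],
    [1,[-0.2,0,0],0],
    [1,[-0.24,0,0],0],
    [1,[-0.28,0,0],0],
    [1,[-0.32,0,0],0],
    [1,[-0.36,0,0],0],
    [1,[-0.4,0,0],0],
    [1,[-0.44,0,0],0],
    [1,[-0.48,0,0],0],
  ],
)

```text
t: 20.5
eef_pos: [0.5349, -0.1008, 0.0093]
tool_rot: [-0.0, 0.562, 0.827, 0.0]
contact_force: [-0.1, 0.7, -0.1]
gripper_width: -0.003
grasp_force: 0.1
```

```bash
python3 -c "
from h import *
st();blobs()"
```

```text
t 20.5 tcp [ 0.5349 -0.1008  0.0093] s,l (np.float64(-0.0381), np.float64(-0.0375)) xaxis [-0.367  0.93   0.   ] z [-0.  0. -1.] F [-0.1  0.7 -0.1] q [-0.16  0.6   0.3   2.04 -0.33  0.55  0.75] w -0.0
scene [((np.float64(-0.0408), np.float64(-0.0627)), 0.49)]
[388 126  14  11 100] 0.1444 0.0627 [142.  62.] [32. 30.] 5
[452 155  10   7  27] 0.1361 -0.1064 [ 135. -106.] [12. 23.] 0
[360 161  29  21 255] 0.0 0.0566 [-0. 50.] [78. 30.] 89
[453 162   3   3   7] 0.1181 -0.106 [ 117. -106.] [7. 5.] 20
[408 189  27  17 211] -0.0174 -0.0707 [-18. -76.] [38. 70.] 40
top []
[422 205   5   2   7] 0.0417 0.0984 [41. 98.] [ 3. 10.] 77
[457 205  17  24 236] 0.1399 0.0466 [139.  46.] [28. 62.] 3
[408 210  15  25 229] 0.0098 0.0654 [11. 61.] [61. 30.] 89
[454 229  10   7  48] 0.1115 0.0101 [110.  10.] [15. 22.] 88
[421 240  11  14  62] 0.0199 -0.0057 [16. -6.] [39. 14.] 31
[463 256   7  14  59] 0.1089 -0.07 [109. -71.] [33. 14.] 80
[483 267   5   4  10] 0.1517 -0.0962 [153. -97.] [11.  7.] 13
[481 270   7   9  30] 0.1455 -0.1126 [ 145. -110.] [23. 12.] 88
[475 272   3   3   7] 0.1263 -0.1034 [ 126. -103.] [5. 5.] 77
```

```bash
python3 -c "
from h import *
p=bot.read_camera('scene');save({'color':cv2.resize(p['color'][110:240,340:480],None,fx=5,fy=4.6,interpolation=cv2.INTER_CUBIC)},'s6.png')"
```

```text
(no output)
```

View pics/s6.png

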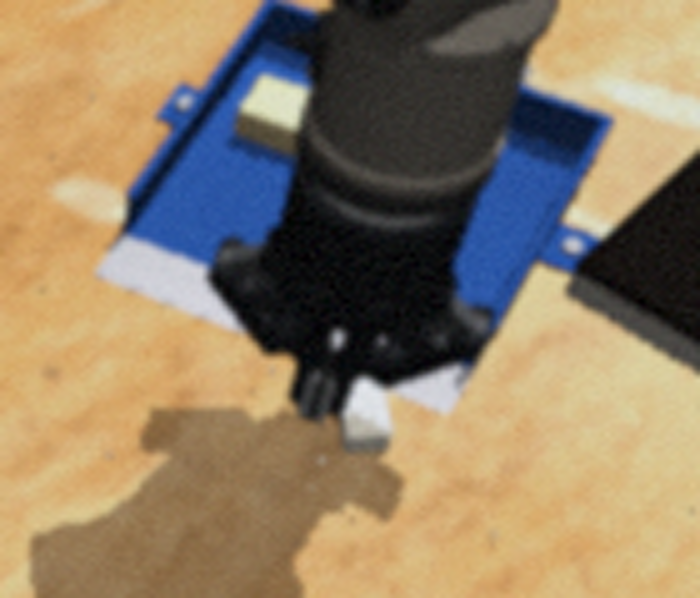

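Call:
apply_moves(
  deltas=[
    [1,[0.08,0.05,0],0],
    [1,[0.2,0.1,0],0],
    [1,[0.3,0.1,-0.2],0],
    [1,[0.5,0.1,-0.45],0],
    [1,[0.7,0.1,-0.6],0],
    [1,[0.9,0.1,-0.6],0],
    [1,[0.9,0.1,-0.6],0],
  ],
)

```text
t: 21.45
eef_pos: [0.4856, 0.0823, 0.1306]
tool_rot: [-0.001, 0.558, 0.83, 0.002]
contact_force: [-0.3, 0.1, -0.2]
gripper_width: -0.001
grasp_force: 0.0
```

```bash
python3 - <<'E'
from h import *
st()
for c in ['scene','top']:
  p=bot.read_camera(c);print(c,[(tl(x['point']),x['confidence']) for x in bot.look_for(p,'scrap_white_a')])
  # block = pixels off the tray ramp/bench: brighter than ramp? print coarse V/S map in tray frame at z=.016
  im=p['color']
  for s in np.arange(-.06,.041,.008):
    row=[]
    for l in np.arange(-.1,.011,.008):
      u,v=proj(p,np.r_[M+s*d+l*L,.016]).round().astype(int);r,g,b=im[v,u].astype(int);row.append(f'{r:3d}{"w" if r-b<15 and r>b-25 else "." if r>b else "B"}')
    print(f'{s:+.3f}',' '.join(row))
E
```

```text
t 21.45 tcp [0.4856 0.0823 0.1306] s,l (np.float64(-0.2277), np.float64(-0.0416)) xaxis [-0.377  0.926  0.004] z [ 0.001  0.004 -1.   ] F [-0.3  0.1 -0.2] q [-0.64  0.33  0.41  2.1  -0.2   0.75  0.29] w -0.0
scene [((np.float64(-0.0321), np.float64(-0.0615)), 0.67), ((np.float64(0.1015), np.float64(-0.0311)), 0.48)]
-0.060 224. 226. 216.  59w  74w  86w  17w  14w  15w  15w  13w  10w  12w  17w
-0.052 228. 226. 224.  85w 101w 164w  26w  11w  10w  10w  13w  23w   9w   9w
-0.044 223. 221. 223. 154. 226w 229w 128w   9w  13w  10w  15w  14w  18w  19w
-0.036 226. 224. 224. 226. 227w 228w 225w  34w  11w  13w  13w  21w  24w  39w
-0.028 223. 225. 224. 226. 224. 227w 230w  94w   5w  14w  25w  39w  67w  38w
-0.020 223. 224. 221. 219. 225. 228w 228w 217w  18w  16w  38w  53w  16w  19w
-0.012 226. 222w 219w 217w 217w 223w 229w 224w  11w  27w  18w  24w  25w  35w
-0.004 224. 216w 215w 215w 212w 211w 227w 220w  23w  15w  28w  26w  59w  80w
+0.004 227. 174w 218w 209w 210w 207w 213w 208w  32w  19w  33w  74w  94w  74w
+0.012 229. 110w 185B 200w 182B 199w 196w 179B  84w  20w  75w  81w  59w  57w
+0.020 228. 
[... 678 characters left out ...]
0. 159.
-0.028 159. 160. 161. 162. 157. 162w 159w 129. 163. 160. 158. 161. 162. 159.
-0.020 159. 162. 161. 162. 155. 160w 162w 152w 141. 163. 159. 159. 163. 159.
-0.012 162. 162. 160. 160. 160. 159. 161w 159w 145. 159. 160. 159. 159. 162.
-0.004 162. 161. 159. 157. 159w 158w 161w 161w 159w 159w 159w 159. 162. 161.
+0.004 159. 159. 158w 156w 157w 157w 157w 158w 155w 155w 157w 160w 160w 159w
+0.012 160. 152. 156w 157w 154w 153w 152w 153w 152w 152w 154w 154w 156w 156w
+0.020 161. 125. 151w 150w 151w 151w 152w 153w 154w 151w 153w 154w 156w 157w
+0.028 160. 134.  89B  76B  77B  83B  80B  81B  90B  72B  74B  79B  84B  93B
+0.036 160.  95w  61B  62B  64B  62B  63B  63B  60B  62B  61B  64B  63B  65B
```

```bash
python3 - <<'E'
from h import *
o,T=st()
t=M-.071*d-.079*L;print(T.T@(np.r_[t,.0085]-o['eef_pos'])/.2)
E
```

```text
t 21.65 tcp [0.487  0.0738 0.129 ] s,l (np.float64(-0.219), np.float64(-0.0423)) xaxis [-0.367  0.93  -0.   ] z [-0.    -0.001 -1.   ] F [ 0.1 -1.3  0.1] q [-0.63  0.33  0.42  2.1  -0.2   0.75  0.29] w 0.0
[-0.70875861 -0.28073512  0.60298575]
```

Call:
apply_moves(
  deltas=[
    [1,[-0.15,-0.1,0],-0.02],
    [1,[-0.3,-0.2,0],-0.04],
    [1,[-0.5,-0.28,0],-0.048],
    [1,[-0.66,-0.28,0.05],-0.048],
    [1,[-0.7,-0.28,0.15],-0.048],
    [1,[-0.7,-0.28,0.3],-0.048],
    [1,[-0.7,-0.28,0.45],-0.048],
    [1,[-0.7,-0.28,0.55],-0.048],
    [1,[-0.7,-0.28,0.6],-0.048],
    [1,[-0.7,-0.28,0.6],-0.048],
  ],
)

```text
t: 22.65
eef_pos: [0.4853, -0.0776, 0.0079]
tool_rot: [-0.001, 0.433, 0.901, -0.001]
contact_force: [-0.3, -0.6, 0.4]
gripper_width: 0.001
grasp_force: 0.0
```

```bash
cat >> h.py <<'E'
def gm(c,s0,s1,l0=-.1,l1=.02,z=.016,st=.006):
  p=bot.read_camera(c);im=p['color']
  print(c,[(tl(x['point']),round(x['confidence'],2)) for x in bot.look_for(p,'scrap_white_a')])
  for s in np.arange(s0,s1,st):
    row=''
    for l in np.arange(l0,l1,st):
      u,v=proj(p,np.r_[M+s*d+l*L,z]).round().astype(int);r,g,b=im[v,u].astype(int)
      row+=' W' if abs(r-b)<15 and r>100 else ' k' if max(r,b)<50 else ' B' if b>r+10 else ' .'
    print(f'{s:+.3f}',row)
E
python3 -c "
from h import *
st();gm('scene',-.09,.03);gm('top',-.09,.03)"
```

```text
t 22.65 tcp [ 0.4853 -0.0776  0.0079] s,l (np.float64(-0.0724), np.float64(-0.0801)) xaxis [-0.625  0.78   0.002] z [-0.003 -0.001 -1.   ] F [-0.3 -0.6  0.4] q [-0.2   0.55  0.29  2.16 -0.32  0.48  1.01] w 0.0
scene [((np.float64(0.101), np.float64(0.0044)), 0.65)]
-0.090  . . . . . . . . . . . . . . . . . . . .
-0.084  . . . . . . . . . . . . . . . . . . . .
-0.078  . . . k k . . . . . . . . . . . . . . .
-0.072  . . . k . k . . . . . . . . . . . . . .
-0.066  . . . k . k . . . . . . . . . . . . . .
-0.060  . . . k k k k k k k . . . . . . . . . .
-0.054  . . k k k k k k k k k k . . . . . . . .
-0.048  . . k k k k k k k k k k k k . . . . . .
-0.042  . k k k k k k k k k k k k k k . . . . .
-0.036  k k k k k k k . W . k k k k . . . . . .
-0.030  k k k k k k k k k k . k k k . . . . . .
-0.024  k k k k k k k k k k k . k . . k . . . .
-0.018  k k k k k k k k k k k k k . W . . . . .
-0.012  k k k k k k k k k k k k k W W W W W W W
-0.006  k k k k k k k k k k k k k W W W W W W W
+0.000  k k k k k k k k k k k k k W W W W W W W
+0.006  k k k k k k k k k k k k k W W W W W W W
+0.012  k k k k k 
[... 441 characters left out ...]
 . . . . . . . . . . . . . .
-0.054  . . . . . . . . . . . . . . . . . . . .
-0.048  . . . . . . . . . . . . . . . . . . . .
-0.042  . . . . . . . . . . . . . . . . . . . .
-0.036  . . . . W . . . . . . . . . . . . . . .
-0.030  . . . . . W . . . . . . . . . . . . . .
-0.024  . . . . . . . . . . . . . . . . . . . .
-0.018  . . . . . . . . . . . . . . . . . . . .
-0.012  . . . . . . . . . . . . . . . . . . . .
-0.006  . . . . . . . . . W . . . . . . . . . .
+0.000  . . . . . . . . . . . . . . . W W W W W
+0.006  . . . . . . . . . . . . . . W W W W W W
+0.012  . . . . . . . . . . . W . W W W W W W W
+0.018  . . . . . . . . . . . W W W W W W W W W
+0.024  . . . . . . . . . . W . B B B B B B B B
```

Call:
apply_moves(
  deltas=[
    [1,[-0.035,0,0],0],
    [1,[-0.07,0,0],0],
    [1,[-0.1,0,0],0],
    [1,[-0.13,0,0],0],
    [1,[-0.16,0,0],0],
    [1,[-0.19,0,0],0],
    [1,[-0.22,0,0],0],
    [1,[-0.25,0,0],0],
    [1,[-0.28,0,0],0],
    [1,[-0.31,0,0],0],
    [1,[-0.34,0,0],0],
  ],
)

```text
t: 23.95
eef_pos: [0.5294, -0.1296, 0.0093]
tool_rot: [-0.0, 0.432, 0.902, -0.0]
contact_force: [0.6, 1.2, 0.6]
gripper_width: -0.003
grasp_force: 0.1
```

```bash
python3 -c "
from h import *
st();gm('scene',-.06,.09);gm('top',-.06,.09)"
```

```text
t 23.95 tcp [ 0.5294 -0.1296  0.0093] s,l (np.float64(-0.0114), np.float64(-0.0497)) xaxis [-0.627  0.779  0.   ] z [-0.  0. -1.] F [0.6 1.2 0.6] q [-0.1   0.6   0.29  2.03 -0.31  0.55  1.09] w -0.0
scene []
-0.060  . . . . . . . . . . . . . . . . . . . .
-0.054  . . . . . . . . . . . . . . . . . . . .
-0.048  . . . . . . . . . . . . . . . . . . . .
-0.042  . . . . . . . . . . . . . . . . . . . .
-0.036  . . . . . . . . . . . . . . . . . . . .
-0.030  . . . . . . . . . . . . . . . . . . . .
-0.024  . . . . . . . . . . . . . . . . . . . .
-0.018  . . . . . . . . . k . . . . . . . . . .
-0.012  . . W W W W W . k . k W W W W W W W W W
-0.006  . . W W W W W . k . k W W W W W W W W W
-0.000  . . W W W W W . k k k k . k . W W W W W
+0.006  . . W W W W W k . k k k k k k . W W W W
+0.012  . . W B W W B k k k k k k k k k k . W B
+0.018  . . B B B B B k k k k k k k k k k k k B
+0.024  . . B B k k k k k k k k k k k k k k k k
+0.030  . . B B k k k k k k k k k W k k k k k k
+0.036  . . B B k k k k k k k k k k B B B k k .
+0.042  . B B k k k k k k k k k k k k k B k k .
+0.048  . B k k B k k k k k 
[... 814 characters left out ...]
 . . . . . . . . k . . . W W
+0.006  . . W . . . . . . . . . . . . . W W W W
+0.012  . . . . . . . . . . . . . k . . W W W W
+0.018  . . . . . . . . . . . . . k k . W W W W
+0.024  . . . . . . . . . . . . . . k . . W B B
+0.030  . . . . . . . . . . . . . . . . . . B B
+0.036  . . . . . . . . . . . . . . . . . k . B
+0.042  . . . . . . . . . . . . . . . . . . k .
+0.048  . . . . . . . . . . . . . . . . . . . .
+0.054  . . . . . . . . . . . . . . . . . . . .
+0.060  . . . . . . . . . . . . . . . . . . . .
+0.066  . . . . . . . . . . . . . . . . . . . .
+0.072  . . . . . . . . . . . . . . . . . . . .
+0.078  . . . . . . . . . . . . . . . . . W . .
+0.084  . . . . . . . . . . . . . . . . . . . .
```

Call:
apply_moves(
  deltas=[
    [1,[-0.03,0,0],0],
    [1,[-0.06,0,0],0],
    [1,[-0.09,0,0],0],
    [1,[-0.12,0,0],0],
    [1,[-0.15,0,0],0],
    [1,[-0.18,0,0],0],
    [1,[-0.21,0,0],0],
    [1,[-0.24,0,0],0],
    [1,[-0.27,0,0],0],
    [1,[-0.3,0,0],0],
    [1,[-0.3,0,0],0],
  ],
)

```text
t: 25.25
eef_pos: [0.5674, -0.1769, 0.0094]
tool_rot: [0.0, 0.432, 0.902, -0.0]
contact_force: [-0.3, 0.3, -0.2]
gripper_width: -0.004
grasp_force: 0.0
```

Call:
apply_moves(
  deltas=[
    [1,[0.05,0,0],0],
    [1,[0.15,0,-0.05],0],
    [1,[0.25,0,-0.2],0],
    [1,[0.4,0,-0.4],0],
    [1,[0.6,0,-0.6],0],
    [1,[0.8,0,-0.6],0],
    [1,[0.95,0.1,-0.6],0],
    [1,[0.95,0.3,-0.6],0],
    [1,[0.95,0.5,-0.6],0],
    [1,[0.95,0.5,-0.6],0],
  ],
)

```text
t: 26.25
eef_pos: [0.5286, 0.0404, 0.1297]
tool_rot: [0.001, 0.429, 0.903, 0.002]
contact_force: [-0.9, -0.3, 0.1]
gripper_width: -0.003
grasp_force: 0.0
```

```bash
python3 -c "
from h import *
st();blobs();gm('scene',0.0,.18);gm('top',0,.18)"
```

```text
t 26.25 tcp [0.5286 0.0404 0.1297] s,l (np.float64(-0.1766), np.float64(-0.0099)) xaxis [-0.633  0.775 -0.001] z [ 0.004  0.002 -1.   ] F [-0.9 -0.3  0.1] q [-0.48  0.38  0.35  2.02 -0.19  0.77  0.67] w -0.0
scene [((np.float64(0.1163), np.float64(-0.0166)), 0.73), ((np.float64(0.0733), np.float64(-0.0205)), 0.45)]
[408 143  20  25 290] 0.1002 -0.0114 [ 94. -17.] [75. 47.] 17
[452 155  10   7  26] 0.1358 -0.1062 [ 134. -106.] [23. 10.] 84
[453 162   3   3   7] 0.1181 -0.106 [ 117. -106.] [7. 5.] 20
[406 182  29  18 253] 0.0008 -0.0666 [ -0. -64.] [32. 59.] 1
top [((np.float64(0.0752), np.float64(-0.016)), 0.6), ((np.float64(-0.4942), np.float64(-0.0015)), 0.44), ((np.float64(0.1321), np.float64(0.0473)), 0.3)]
[422 205   5   2   7] 0.0417 0.0984 [41. 98.] [ 3. 10.] 77
[457 204  18  24 240] 0.142 0.0481 [141.  48.] [28. 61.] 5
[408 210  29  71 822] 0.0106 -0.0008 [10. -0.] [183.  30.] 90
[441 228  32  23 328] 0.1025 -0.0092 [ 97. -15.] [72. 51.] 19
[362 235  29  10 199] -0.1028 0.04 [-102.   41.] [23. 73.] 79
[352 253   9  20 122] -0.1677 -0.0015 [-167.   -6.] [49. 21.] 76
[397 252  1
[... 2683 characters left out ...]
 B B B B B B B B W W W W B B
+0.096  . W B B B B B B B B B B B B W W W W B B
+0.102  . . B B B B B B B B B B B B W W W W W B
+0.108  . B B B B B B B B B B B B B W W W W W W
+0.114  B B B B B B B B B B B B . . W W W W W W
+0.120  B B B B B B B B B B B B W W W W W W W W
+0.126  B B B B B B B B B B B B W W W W W W B B
+0.132  B B B B B B B B B B B B W W W B B B B B
+0.138  W B B B B B B B B B B B B B B B B B B B
+0.144  . W B B B B B B B B B B B B B B B B B B
+0.150  . W B B B B B B B B B B B B B B B B B B
+0.156  . . B B B B B B B B B B B B B B B B B B
+0.162  . W B B B B B B B B B B B B B B B B B B
+0.168  . . B B B B B B B B B B B B B B B B B B
+0.174  . W B B B B B B B B B B B B B B B B B B
```

```bash
python3 - <<'E'
from h import *
p=bot.read_camera('scene')
for n in ['thread_spool','yellow_cup','glue_bottle','masking_tape','pliers','sanding_block']:
    r=bot.look_for(p,n);print(n,r and np.round(r[0]['point'],3))
print(bot.hand_in())
E
```

```text
thread_spool [0.697 0.054 0.044]
yellow_cup [0.403 0.176 0.022]
glue_bottle [ 0.783 -0.02   0.085]
masking_tape [0.458 0.355 0.025]
pliers [0.458 0.355 0.021]
sanding_block [0.47  0.506 0.026]
the job is handed in; nothing more can be done
None
```

I swept all three off-cuts into the blue tray, past the ramp by at least 25 mm in both camera views, and handed the job in at about 27 s. The spool, cup, glue bottle, tape and sanding block measured where they began; the last check mistook the tape for the pliers, but the arm never went near them.

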